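# Rock a faulty power relay out of its rail base

### The job

Pull the faulty red-capped relay out of its base on the white panel: it is too tight to pull straight out, so rock it gently to and fro across the rail until it rises free, without prying the base over or lifting it off the rail. The base gives a little before the pins begin to slide; feel for that, and lean the relay only some 3 to 5 degrees further in its base, or the pins bend. Then set it down (do not drop it) upright on its pins in the blue scrap tray and let go, leaving the two green-capped relays seated and everything else undisturbed.

Things in the scene. Friction and masses are not known exactly. Their poses are not given: they have to be found in the camera images.
- relay: Faulty relay, about 0.12 kg: grey block 36 (x) x 28 (y) x 50 mm, red cap, on two brass pin rows: blades 22 mm deep, 3 mm thick (x), 18 mm long (y), outer faces at x = -14 and 14 mm. Origin: middle of the pins' underside, z up; block from z = 22 to 72 mm, cap to 76 mm. Starts fully home in one of three bases (any of them), pins on the well floor, axes along the base's
- relay_grip (a point): Middle of the relay's grey block where it is best gripped, 55 mm above the pins' underside, relay's axes. Grip the two faces that look along x (28 mm wide, 36 mm apart): there is free room beside them, and the grip then turns with the relay when it is rocked in its x-z plane. Neighbours stand 40 mm away along y
- base_well (a point): Middle of the well floor of the black base holding the relay; moves with the base. x: across the rail, the rocking direction; y: along the rail; z up. Base 64 (x) x 44 (y) mm; well 40 mm wide in x, 21 mm in y, 17 mm deep (mouth at z = 17 mm); a 5 mm gap is left between mouth and grey block. Free once the pins' underside is above z = 12 mm
- contacts (a point): Middle of the well, 9 mm above its floor, level with two sprung contacts (x = -14 and 14 mm) that press inward on the pin rows' outer faces, about 30 N each, giving a few mm. Their friction differs widely: a row takes 12 to 24 N to slide, both together 23 to 48 N. Sliding one row up while the other stays or sinks a little pulls little on the base. Frame as base_well
- clip (a joint): How far (m) the base has been pulled up off the rail on its sprung clip: 0 seated. It stays down below about 9 N of pull, then rises 1 mm for every further 2.5 N, and springs back. 4 mm (about 19 N) counts as torn off the rail
- base (a joint): How far (rad) the base itself leans on the rail with the relay, about an axis along y at the rail's top, 10 mm under the well floor; positive: top towards +x. Springs back, 4.2 N m/rad. The relay takes the base along by 0.05 to 0.17 rad, hidden, each way before its rows slide (the resistance then stops growing and the base stops following). 0.25 rad counts as pried off
- relay_b (a joint): How far (m) one green-capped relay has been pulled up out of its base: 0 seated. Same size as the red one, in the same sort of base; bases stand 68 mm apart along the rail, in any order
- relay_c (a joint): How far (m) the other green-capped relay has been pulled up: 0 seated
- panel: White panel, 150 (x) x 250 (y) mm, 3 mm thick, with a steel rail along its own y whose top is 10.5 mm above the table. Fixed. Origin: middle of its underside
- tray: Open blue scrap tray, fixed, 150 (x) x 210 (y) mm outside, 35 mm high, walls 4 mm, floor top 4 mm above the table (its origin is the middle of its underside). A scrapped relay lies in its +y half (own y above 45 mm); the rest of the floor is empty
- scrap: Scrapped red-capped relay lying on its side in the tray, along the tray's x, up to 36 mm high. Not the one to pull. Origin: middle of its underside
- screwdriver: Bystander: yellow-handled screwdriver lying behind the panel
- wrench: Bystander: wrench lying at the back
- cleaner: Bystander: spray can, 52 mm across, 170 mm high, at the back
- bracket: Bystander: L-shaped sheet steel bracket, 110 mm long, 48 mm high, to the right
- carton: Bystander: cardboard carton 100 x 140 x 70 mm, to the left
- spare: Bystander: green-capped spare relay standing on the table, 76 mm high

How it is judged:
On the way, in this order (a step that is already met when the one before it is completed fails the run):
1. the relay's pins are clear of its base's mouth (z of relay in the frame of base_well above 0.02 m), for 0.1 s.
2. the relay stands on the tray floor while still held (z of relay in the frame of tray below 0.01 m and x of relay in the frame of tray between -0.07 and 0.07 m and y of relay in the frame of tray between -0.1 and 0.1 m and contact force between the fingers and relay above 1 N), for 0.05 s.
At the end, for the whole second after the job is handed in: The red-capped relay from the base stands released, upright (within 6 degrees) and at rest on its pins on the tray floor (within 4 mm of its height, inside the walls); its base is back on the rail (within 1.5 mm and 0.03 rad) and both green-capped relays are seated (within 2 mm) (z of relay in the frame of tray between 0.001 and 0.008 m and x of relay in the frame of tray between -0.07 and 0.07 m and y of relay in the frame of tray between -0.1 and 0.1 m and angle between relay's own z axis and vertical below 0.1 rad and linear speed of relay below 0.02 m/s and value of joint clip below 0.0015 m and value of joint each of relay_b, relay_c below 0.002 m and value of joint base between -0.03 and 0.03 rad); the robot touches nothing.
It fails at once if the relay's base is pulled 4 mm up off its rail (value of joint clip above 0.004 m).
It fails at once if the relay's base is pried over by 0.25 rad on the rail (value of joint base above 0.25 rad or value of joint base below -0.25 rad).
It fails at once if the pins are bent: the relay leans more than 0.11 rad (6 degrees) in its base while the contacts hold its pins (angle between the z axis of relay and the z axis of base_well, either way round above 0.11 rad and z of relay in the frame of base_well below 0.009 m and horizontal distance between relay and base_well below 0.03 m).
It fails at once if a green-capped relay is pulled up 2 mm (value of joint any of relay_b, relay_c above 0.002 m).
It fails at once if a bystander is moved 30 mm (distance of any of scrap, screwdriver, wrench, cleaner, bracket, carton, spare from where it was at the start of the episode above 0.03 m).
It also fails if it takes over 72 s, if anything falls off the work surface, if the arm or the gripper's body presses on something with over 40 N, if the wrist force passes 120 N, or if a joint passes its speed limit or range.

### The arm

A 6-joint arm with a two-finger parallel gripper is mounted at the origin on the work surface. World frame = base frame: x ahead of the robot, y to its left, z up, the work surface at z = 0. Lengths are in m, angles in rad, forces in N, time in s.
With the tool pointing down it reaches from about 0.375 to 0.925 m from the base axis. Payload 5.7 kg.
Tool frame: the origin (TCP) lies between the finger pads; the fingertips stand 22 mm ahead of it and the grasp point (between the pads) lies 3 mm ahead of it; z points along the fingers, y is the line along which they close (so a half turn about z gives the same grasp; the last joint's range is limited). The gripper opens to 88 mm and grips with 3 to 60 N. Pads are 20 mm wide; open, the fingers measure 115 mm over their backs; the gripper's body (75 mm by 178 mm) begins 61 mm behind the grasp point.
Start: joints at [1.109, 0.359, 1.51, -0, 1.272, -0.115], TCP at [0.204, 0.564, 0.245] pointing down, gripper open.
Joint ranges: [-2.97, 2.97], [-1.01, 2.36], [0.21, 2.38], [-0.96, 4.11], [0.2, 2.71], [-2.98, 2.98]. Speed limits (rad/s): [2.39, 2.39, 3.14, 3.14, 3.14, 3.14].

### API

Orientations are given as a unit quaternion [w, x, y, z].
In Python, from bench import ctrl, viewer gives the robot as it stands.
- The arm moves only by the tool move_arm, never from a script. Its argument "plan" is one flat list of numbers, 7 for each row, row after row: the shift along the tool's x, y, z scaled (see below), then the turn, a rotation vector about the tool's x, y, z scaled (see below), then the finger opening in mm, from 0 to 87.8. A call has exactly 5 rows; each row shifts and turns the commanded pose from where the row before left it, along the tool's axes as they then stand; what a row does not reach is not made up. The controller multiplies each number of a shift by 25 mm and each number of a turn by 8 degrees. A row lasts 1/10 s, in which the tool goes at most 50 mm and 8.59 degrees, less where a joint would pass 70% of its speed; a pose out of reach is approached as far as the arm can. A call with a number of a shift or a turn outside -1 to 1 is refused whole. A call with a gripper value outside its range is refused whole. The fingers move at their own pace and stop on an object; "squeeze" is the grip in N (left out, the last holds). Time passes only in rows, so rows that do not move let the fingers close, or fill a call up. It gives the time, the measured TCP pose, the force, the opening and the grip force at its end, in the units of the state.
- ctrl.sense(): the state, without advancing time (a new reading comes with each control period).
- viewer.get_image(name): name is "scene" or "top"; returns (picture, depth): 384x512x3 uint8, red, green, blue; 384x512 float32, m along the optical axis (not along the pixel's ray), 0 where there is no reading.
- viewer.camera_params(name): a dict with "K" (3x3 intrinsics, pixels), "extrinsics" (4x4, takes a point from world to camera coordinates). Camera axes: x right, y down, z forward; pixel columns grow to the right and rows downward; lengths in m; the calibration is good to about 2 mm. A picture is of the moment at which its call begins. camera_params takes no time and is no camera call.
- ctrl.close_job(): hands the job in; it is judged then, once.
The state is a dict: "time": time; "q": joint angles; "joint_vel": joint speeds; "effort": joint torques, N m; "ee_pos": TCP position; "tool_rot": TCP orientation; "force": force on the tool from outside, world axes, zero at the start; "torque": the same for the moment, N m; "finger_gap": opening from 0.0 (shut) to 1.0 (fully open); "finger_force": force on a finger pad.
Only numpy, scipy, OpenCV 4.12 (cv2) and the standard library are available. Lean on these libraries where they do the work, as an engineer would, in place of code of your own. Each camera call takes 0.05 s, during which the arm holds its last target. There are 200 camera calls.

## Working session

There is one attempt and no reset: what is moved stays moved. The work goes in short steps, Python scripts to look and compute and a tool call to move; the robot and the scene stay as the last step left them, time stands still between calls to the robot, and variables do not carry over. Pictures are saved under pics/ and viewed, at most 10 in all, crops included, and the job is handed in when it is done.

Besides the shell and the picture viewer there is one more tool, called after "Call:" as name(argument=value, ...) on one line, values as JSON. move_arm: Moves the arm, as the interface text tells. Its arguments: {"type":"object","properties":{"plan":{"type":"array"},"squeeze":{"type":"number"}},"required":["plan"]}

```bash
mkdir -p pics; cat > h.py <<'E'
import numpy as np, cv2
from bench import ctrl, viewer
from scipy.spatial.transform import Rotation as R
def cap(name):
    im,d=viewer.get_image(name); p=viewer.camera_params(name)
    K=np.array(p["K"]);E=np.linalg.inv(np.array(p["extrinsics"]))
    v,u=np.mgrid[:d.shape[0],:d.shape[1]]
    c=np.stack([(u-K[0,2])/K[0,0]*d,(v-K[1,2])/K[1,1]*d,d,np.ones_like(d)],-1)
    return im,d,(c@E.T)[...,:3]
def rot(): 
    s=ctrl.sense(); q=s["tool_rot"]; return s,R.from_quat([q[1],q[2],q[3],q[0]])
E
python3 - <<'E'
from h import *
for n in("top","scene"):
    im,d,P=cap(n); cv2.imwrite(f"pics/{n}.png",cv2.cvtColor(im,cv2.COLOR_RGB2BGR)); np.savez(f"{n}.npz",im=im,P=P,d=d)
s,r=rot(); print(s); print(r.as_matrix().round(3))
E
```

```text
{'time': 0.1, 'q': array([ 1.10891013e+00,  3.59453687e-01,  1.51130175e+00,  1.24327773e-05,
        1.27248143e+00, -1.15108987e-01]), 'joint_vel': array([-0.00022709, -0.00063942, -0.00277941, -0.00195572, -0.00072128,
       -0.00072782]), 'effort': array([-3.39984099e-04, -5.16351306e+01, -2.71405202e+01,  6.74771494e-02,
        2.75065302e-02, -5.01272973e-05]), 'ee_pos': array([0.20367418, 0.56376804, 0.24388982]), 'tool_rot': array([-2.39594397e-04,  1.72522874e-01,  9.85005169e-01, -7.86441462e-04]), 'force': array([ 0.1356235 , -0.11681857, -0.03705307]), 'torque': array([ 0.01399819, -0.00082424, -0.03672838]), 'finger_force': 0.0, 'finger_gap': 0.9988145657232809}
[[-0.94   0.34  -0.001]
 [ 0.34   0.94  -0.001]
 [ 0.    -0.002 -1.   ]]
```

View pics/top.png

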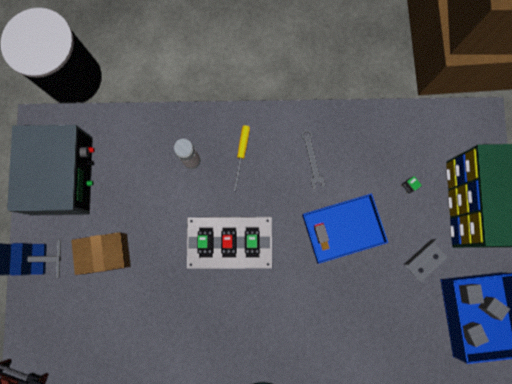

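View pics/scene.png

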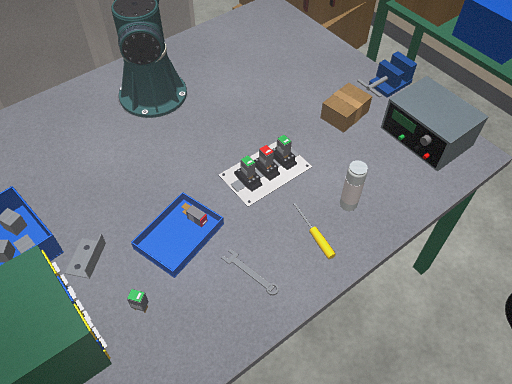

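The top view shows the red relay in the middle base at (228,242), with green ones at (205,242) and (252,242). The tray is centred near (345,228) with the scrap in its left end at (321,236). Next I measure these.

```bash
cat > m.py <<'E'
from h import *
for n in("top","scene"):
    z=np.load(n+".npz"); im,P=z["im"],z["P"]; hsv=cv2.cvtColor(im,cv2.COLOR_RGB2HSV).astype(int)
    H,S,V=[hsv[...,i] for i in range(3)]
    X,Y,Z=P[...,0],P[...,1],P[...,2]
    near=(X>.35)&(X<.8)&(abs(Y)<.6)
    if n=="top": print(P[242,228],P[228,345],P[300,250],P[242,205],P[242,252])
    for nm,m in dict(red=((H<8)|(H>172))&(S>150)&(Z>.06)&(Z<.12)&near, green=(H>45)&(H<80)&(S>120)&(Z>.06)&(Z<.12)&near,
                     tray=(H>105)&(H<125)&(S>150)&(Z<.05)&near, white=(S<30)&(V>150)&(Z<.02)&near, dark=(V<60)&(Z>.015)&(Z<.06)&near).items():
        nn,lab,st,c=cv2.connectedComponentsWithStats(m.astype(np.uint8))
        for i in range(1,nn):
            if st[i,4]<12: continue
            q=P[lab==i]; r=cv2.minAreaRect((q[:,:2]*1000).astype(np.float32))
            print(n,nm,c[i].round(1),st[i,4],"mean",q.mean(0).round(4),"med z",np.median(q[:,2]).round(4),"rect",np.round(r[0],1),np.round(r[1],1),round(r[2],1))
E
python3 m.py
```

```text
[0.51104176 0.08803686 0.09887626] [ 0.5522095  -0.25038206  0.00915936] [0.34659824 0.03097796 0.0020305 ] [0.51169717 0.15120189 0.09853224] [0.51056333 0.02232171 0.09414715]
top red [226.9 241.9] 127 mean [0.5114 0.0913 0.0946] med z 0.096 rect [513.   91.4] [28.2 35.3] 89.4
top green [ 79.2 184.5] 198 mean [0.6762 0.5056 0.0965] med z 0.0985 rect [677.8 505.6] [ 6.4 97.3] 89.8
top green [413.9 183.7] 91 mean [ 0.6706 -0.436   0.0768] med z 0.0769 rect [ 672.3 -435.9] [34.1 27.6] 36.2
top green [202.2 242. ] 108 mean [0.5119 0.1593 0.0954] med z 0.0964 rect [513.7 158.6] [35.9 24.8] 0.7
top green [251.5 241.6] 108 mean [0.5115 0.0236 0.0961] med z 0.0969 rect [512.4  23.6] [24.8 34.9] 89.6
top tray [346.5 227.5] 3521 mean [ 0.5539 -0.2548  0.0084] med z 0.0053 rect [ 552.5 -245.8] [152.2 212. ] 16.0
top tray [454.2 230.6] 90 mean [ 0.5398 -0.5576  0.0359] med z 0.0386 rect [ 540.1 -557.4] [ 8.4 76.4] 86.8
top tray [445.4 288.3] 126 mean [ 0.3768 -0.5244  0.0289] med z 0.0312 rect [ 378.1 -524.6] [17.1 53.9] 80.5
top tray [460.  286.8] 95 mean [ 0.3792 -0.5756  0.007 ] med z 0.006
[... 4939 characters left out ...]
 -0.0012] med z -0.0016 rect [ 747.  -471.5] [ 5.8 17.7] 37.0
scene white [251.2 369.6] 13 mean [ 0.7843 -0.1698 -0.75  ] med z -0.7512 rect [ 782.3 -169.6] [11.7 34.4] 22.7
scene dark [405.7 137. ] 503 mean [0.7033 0.5076 0.0395] med z 0.0411 rect [704.4 501.6] [187.9  26. ] 0.2
scene dark [284.7 159.5] 91 mean [0.5344 0.1527 0.0273] med z 0.0277 rect [533.9 151.3] [67.4 40.2] 45.0
scene dark [267.5 170.4] 79 mean [0.5352 0.0841 0.0266] med z 0.0262 rect [533.9  82.2] [74.1 35.6] 38.7
scene dark [236.6 173.5] 17 mean [0.4889 0.0031 0.0275] med z 0.0269 rect [485.7   3.9] [ 3.3 27.1] 76.4
scene dark [250.5 182. ] 63 mean [0.5384 0.0172 0.0254] med z 0.0237 rect [530.3  22.9] [44.5 48. ] 85.8
```

Call:
move_arm(plan=[0,0,0,0,0,1,87,0,0,0,0,0,1,87,0,0,0,0,0,1,87,0,0,0,0,0,1,87,0,0,0,0,0,1,87])

```text
time: 0.6
ee_pos: [0.2037, 0.5639, 0.2441]
tool_rot: [0.0, 0.501, 0.865, -0.001]
force: [-0.5, -0.0, -0.1]
finger_gap: 0.993
finger_force: 0.0
```

Call:
move_arm(plan=[0,0,0,0,0,1,87,0,0,0,0,0,1,87,0,0,0,0,0,1,87,0,0,0,0,0,0.83,87,0,0,0,0,0,0,87])

```text
time: 1.1
ee_pos: [0.2038, 0.564, 0.2442]
tool_rot: [0.0, 0.711, 0.704, -0.0]
force: [-0.6, -1.1, -0.2]
finger_gap: 0.995
finger_force: 0.0
```

Call:
move_arm(plan=[-0.9,0.6,0,0,0,0,87,-0.9,0.6,0,0,0,0,87,-0.9,0.6,0,0,0,0,87,-0.9,0.6,0,0,0,0,87,-0.9,0.6,0,0,0,0,87])

```text
time: 1.6
ee_pos: [0.2782, 0.45, 0.2444]
tool_rot: [0.0, 0.709, 0.705, -0.0]
force: [0.2, -0.3, 0.0]
finger_gap: 0.991
finger_force: 0.0
```

Call:
move_arm(plan=[-0.9,0.6,0,0,0,0,87,-0.9,0.6,0,0,0,0,87,-0.9,0.6,0,0,0,0,87,-0.9,0.6,0,0,0,0,87,-0.9,0.6,0,0,0,0,87])

```text
time: 2.1
ee_pos: [0.3522, 0.3369, 0.2445]
tool_rot: [-0.0, 0.709, 0.705, -0.0]
force: [0.8, 0.1, -0.3]
finger_gap: 0.994
finger_force: 0.0
```

Call:
move_arm(plan=[-0.9,0.6,0,0,0,0,87,-0.9,0.6,0,0,0,0,87,-0.9,0.6,0,0,0,0,87,-0.9,0.6,0,0,0,0,87,-0.9,0.6,0,0,0,0,87])

```text
time: 2.6
ee_pos: [0.4263, 0.2237, 0.2446]
tool_rot: [-0.0, 0.709, 0.705, -0.0]
force: [0.8, -0.2, -1.0]
finger_gap: 0.988
finger_force: 0.0
```

Call:
move_arm(plan=[-0.9,0.6,0,0,0,0,87,-0.9,0.6,0,0,0,0,87,-0.9,0.6,0,0,0,0,87,-0.9,0.6,0,0,0,0,87,0,0,0,0,0,0,87])

```text
time: 3.1
ee_pos: [0.4869, 0.1321, 0.2446]
tool_rot: [0.001, 0.71, 0.704, 0.0]
force: [-0.8, 1.1, 0.4]
finger_gap: 0.991
finger_force: 0.0
```

```bash
cat > t.py <<'E'
from h import *
s,r=rot(); g=np.array([.5135,.0920,.0785])
print(s["time"],s["ee_pos"].round(4),r.as_matrix().round(4).tolist(),s["q"].round(2),s["force"].round(2))
print("to grip, tool mm",(r.inv().apply(g-s["ee_pos"])*1000).round(1),"units",(r.inv().apply(g-s["ee_pos"])*40).round(2))
d=r.inv()*R.from_matrix(np.array([[0,1,0],[1,0,0],[0,0,-1]],float))
d=r.inv()*(R.from_euler("z",-.5,degrees=True)*R.from_matrix(np.array([[0,1,0],[1,0,0],[0,0,-1]],float)))
print("rot units",(np.degrees(d.as_rotvec())/8).round(3))
E
python3 t.py
```

```text
3.1 [0.4869 0.1321 0.2446] [[0.0085, 1.0, 0.001], [1.0, -0.0085, -0.001], [-0.0009, 0.001, -1.0]] [ 0.13  0.22  1.71 -0.    1.21  0.14] [-0.8   1.07  0.41]
to grip, tool mm [-39.7  26.8 166.2] units [-1.59  1.07  6.65]
rot units [0.007 0.007 0.002]
```

Call:
move_arm(plan=[-0.8,0.535,0,0,0,0,87,-0.79,0.535,0,0,0,0,87,0,0,1,0,0,0,87,0,0,1,0,0,0,87,0,0,1,0,0,0,87])

```text
time: 3.6
ee_pos: [0.511, 0.0949, 0.1689]
tool_rot: [-0.0, 0.709, 0.705, 0.0]
force: [0.1, 0.1, 0.2]
finger_gap: 0.986
finger_force: 0.0
```

Call:
move_arm(plan=[0,0,1,0,0,0,87,0,0,1,0,0,0,87,0,0,0.65,0,0,0,87,0,0,0,0,0,0,87,0,0,0,0,0,0,87])

```text
time: 4.1
ee_pos: [0.5111, 0.0948, 0.1035]
tool_rot: [-0.0, 0.71, 0.705, -0.0]
force: [-0.3, 0.7, 0.8]
finger_gap: 0.988
finger_force: 0.0
```

```bash
python3 t.py; python3 - <<'E'
from h import *
im,d,P=cap("scene"); cv2.imwrite("pics/pre.png",cv2.resize(cv2.cvtColor(im,cv2.COLOR_RGB2BGR)[90:230,180:370],None,fx=4,fy=4,interpolation=cv2.INTER_CUBIC))
E
```

```text
4.1 [0.5111 0.0948 0.1035] [[0.0073, 1.0, -0.0009], [1.0, -0.0073, 0.0001], [0.0001, -0.0009, -1.0]] [0.05 0.42 1.83 0.   0.89 0.06] [-0.33  0.68  0.8 ]
to grip, tool mm [-2.8  2.5 25. ] units [-0.11  0.1   1.  ]
rot units [-0.007 -0.001  0.011]
```

View pics/pre.png

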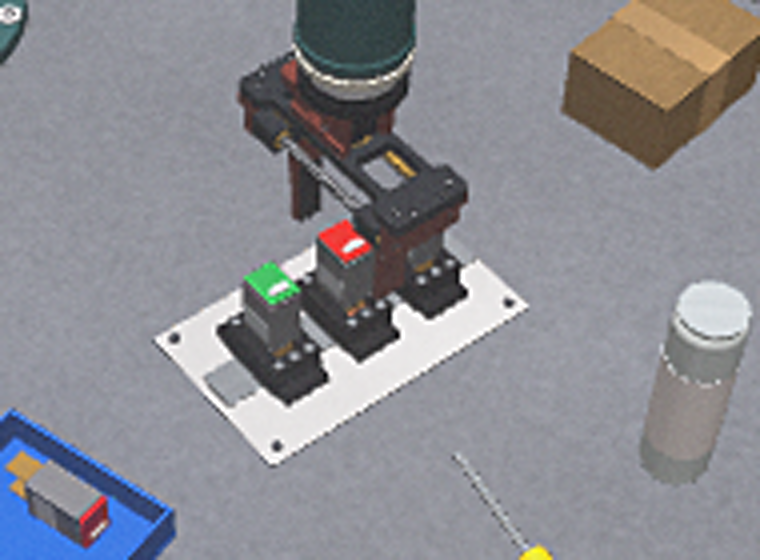

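The picture shows the open fingers straddling the red relay along x: front finger tip at (385,290), rear at (305,215), relay cap at (343,240). That is well centred. I go down and close gently.

Call:
move_arm(plan=[-0.11,0.1,0.5,0,0,0,87,0,0,0.5,0,0,0,87,0,0,0,0,0,0,60,0,0,0,0,0,0,45,0,0,0,0,0,0,40], squeeze=10)

```text
time: 4.65
ee_pos: [0.514, 0.0914, 0.0785]
tool_rot: [-0.0, 0.71, 0.704, -0.0]
force: [0.1, -0.0, 0.5]
finger_gap: 0.757
finger_force: 0.0
```

Call:
move_arm(plan=[0,0,0,0,0,0,36,0,0,0,0,0,0,30,0,0,0,0,0,0,30,0,0,0,0,0,0,30,0,0,0,0,0,0,30])

```text
time: 5.15
ee_pos: [0.5132, 0.0915, 0.0784]
tool_rot: [-0.0, 0.71, 0.704, -0.001]
force: [-2.1, 0.2, 3.5]
finger_gap: 0.413
finger_force: 10.0
```

```bash
python3 t.py; python3 - <<'E'
from h import *
s,r=rot();print(s)
E
```

```text
5.15 [0.5132 0.0915 0.0784] [[0.0088, 1.0, -0.0015], [1.0, -0.0088, -0.0001], [-0.0002, -0.0015, -1.0]] [ 0.04  0.46  1.85 -0.    0.83  0.05] [-2.11  0.21  3.54]
to grip, tool mm [ 0.5  0.3 -0.1] units [ 0.02  0.01 -0.  ]
rot units [-0.011  0.001 -0.001]
{'time': 5.15, 'q': array([ 4.38464136e-02,  4.63178964e-01,  1.84858811e+00, -1.04347647e-04,
        8.31298743e-01,  5.27394934e-02]), 'joint_vel': array([-0.00087633,  0.00083483,  0.00038602, -0.00165728, -0.00094824,
       -0.0018282 ]), 'effort': array([-2.57492457e-01, -4.74927413e+01, -1.84607917e+01,  2.85911537e-02,
       -9.06915553e-01,  2.39804661e-02]), 'ee_pos': array([0.51317174, 0.09145372, 0.07840424]), 'tool_rot': array([-4.66570940e-04,  7.10218994e-01,  7.03980424e-01, -5.71270135e-04]), 'force': array([-2.10996527,  0.20532551,  3.54153993]), 'torque': array([-0.08526767,  0.56726306,  0.05007375]), 'finger_force': 9.980485886335373, 'finger_gap': 0.41275328680477025}
```

Call:
move_arm(plan=[0,-0.03,0,0,0,0,30,0,-0.03,0,0,0,0,30,0,0,0,0,0,0,30,0,0,0,0,0,0,30,0,0,0,0,0,0,30])

```text
time: 5.65
ee_pos: [0.5127, 0.0915, 0.0784]
tool_rot: [0.0, 0.71, 0.704, 0.0]
force: [-0.3, -0.2, 0.9]
finger_gap: 0.408
finger_force: 10.0
```

```bash
cat > s.py <<'E'
from h import *
s,r=rot(); m=r.as_matrix()
print("t %.2f pos"%s["time"],(s["ee_pos"]*1000).round(2),"lean %.4f"%np.arctan2(-m[0,2],-m[2,2]),"F",s["force"].round(2),"T",s["torque"].round(3),"gap %.1f ff %.1f"%(s["finger_gap"]*87.9,s["finger_force"]))
E
python3 s.py
```

```text
t 5.65 pos [512.69  91.47  78.43] lean -0.0003 F [-0.33 -0.22  0.87] T [-0.131  0.094  0.01 ] gap 35.9 ff 10.0
```

Call:
move_arm(plan=[0,0,0,0,0,0,25,0,0,0,0,0,0,25,0,0,0,0,0,0,25,0,0,0,0,0,0,25,0,0,0,0,0,0,25], squeeze=50)

```text
time: 6.15
ee_pos: [0.5127, 0.0915, 0.0785]
tool_rot: [0.0, 0.71, 0.704, 0.0]
force: [0.6, 0.2, 0.4]
finger_gap: 0.408
finger_force: 50.0
```

```bash
python3 s.py
```

```text
t 6.15 pos [512.68  91.49  78.46] lean -0.0004 F [0.58 0.15 0.38] T [0.001 0.014 0.05 ] gap 35.9 ff 50.0
```

Call:
move_arm(plan=[0,0.034,0,0.09,0,0,25,0,0.034,0,0.09,0,0,25,0,0.034,0,0.09,0,0,25,0,0.034,0,0.09,0,0,25,0,0,0,0,0,0,25])

```text
time: 6.65
ee_pos: [0.5161, 0.0914, 0.0783]
tool_rot: [-0.018, 0.71, 0.704, -0.018]
force: [-0.1, 1.1, 2.3]
finger_gap: 0.406
finger_force: 50.0
```

```bash
python3 s.py
```

```text
t 6.65 pos [516.1   91.44  78.3 ] lean 0.0513 F [-0.05  1.14  2.31] T [-0.044 -0.069  0.029] gap 35.7 ff 50.0
```

Call:
move_arm(plan=[0,0.034,0,0.09,0,0,25,0,0.034,0,0.09,0,0,25,0,0.034,0,0.09,0,0,25,0,0,0,0,0,0,25,0,0,0,0,0,0,25])

```text
time: 7.15
ee_pos: [0.5185, 0.0914, 0.0782]
tool_rot: [-0.031, 0.71, 0.703, -0.031]
force: [-0.2, -0.1, 1.4]
finger_gap: 0.411
finger_force: 50.0
```

```bash
python3 s.py
```

```text
t 7.15 pos [518.52  91.44  78.19] lean 0.0879 F [-0.2  -0.07  1.36] T [-0.053 -0.3   -0.027] gap 36.1 ff 50.0
```

Call:
move_arm(plan=[0,0,0,0,0,0,25,0,0,0,0,0,0,25,0,0,0,0,0,0,25,0,0,0,0,0,0,25,0,0,0,0,0,0,25])

```text
time: 7.65
ee_pos: [0.5185, 0.0914, 0.0782]
tool_rot: [-0.031, 0.71, 0.703, -0.031]
force: [0.6, 0.2, -0.2]
finger_gap: 0.406
finger_force: 50.0
```

```bash
python3 s.py; python3 - <<'E'
from h import *
im,d,P=cap("scene"); np.savez("lean.npz",im=im,P=P); im2,d2,P2=cap("top"); np.savez("leant.npz",im=im2,P=P2)
cv2.imwrite("pics/lean.png",cv2.resize(cv2.cvtColor(im,cv2.COLOR_RGB2BGR)[100:210,200:330],None,fx=6,fy=5,interpolation=cv2.INTER_CUBIC))
E
python3 s.py
```

```text
t 7.65 pos [518.49  91.43  78.21] lean 0.0878 F [ 0.63  0.24 -0.24] T [-0.011 -0.437 -0.022] gap 35.6 ff 50.0
t 7.75 pos [518.48  91.41  78.21] lean 0.0878 F [ 0.24  0.61 -0.64] T [-0.015 -0.465  0.023] gap 36.2 ff 50.0
```

View pics/lean.png

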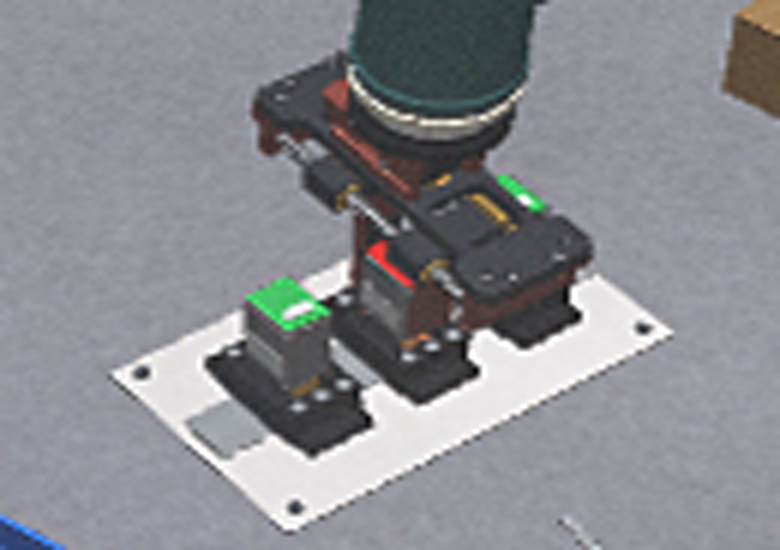

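The picture shows the middle base leaning along with the relay (base at (420,360), gap at the pins unchanged). The torque of about -0.4 N m matches 4.2 × 0.088, so the rows have not slipped yet. I go on in small steps, averaging the readings.

```bash
cat > s.py <<'E'
from h import *
import sys
n=int(sys.argv[1]) if len(sys.argv)>1 else 3
F=[];T=[]
for i in range(n+1):
    s,r=rot(); F.append(s["force"]);T.append(s["torque"])
    if i<n: viewer.get_image("scene")
F=np.array(F);T=np.array(T);m=r.as_matrix()
M=T[:,1]+.068*F[:,0]
print("t %.2f pos"%s["time"],(s["ee_pos"]*1000).round(2),"lean %.4f"%np.arctan2(-m[0,2],-m[2,2]),"F",F.mean(0).round(2),"Ty",T[:,1].round(2),"mean %.3f Mrail %.3f -> base %.3f"%(T[:,1].mean(),M.mean(),-M.mean()/4.2),"gap %.1f"%(s["finger_gap"]*87.9))
E
python3 s.py
```

```text
t 7.90 pos [518.48  91.44  78.21] lean 0.0879 F [0.72 0.2  0.12] Ty [-0.47 -0.41 -0.41 -0.5 ] mean -0.448 Mrail -0.399 -> base 0.095 gap 35.8
```

Call:
move_arm(plan=[0,0.045,0,0.115,0,0,25,0,0.045,0,0.115,0,0,25,0,0,0,0,0,0,25,0,0,0,0,0,0,25,0,0,0,0,0,0,25])

```text
time: 8.4
ee_pos: [0.5206, 0.0914, 0.078]
tool_rot: [-0.043, 0.709, 0.703, -0.042]
force: [0.5, 0.2, 1.5]
finger_gap: 0.406
finger_force: 50.0
```

```bash
python3 s.py
```

```text
t 8.55 pos [520.64  91.4   77.99] lean 0.1199 F [0.19 0.18 0.95] Ty [-0.42 -0.46 -0.46 -0.47] mean -0.453 Mrail -0.440 -> base 0.105 gap 35.9
```

Call:
move_arm(plan=[0,0.032,-0.009,0.115,0,0,25,0,0.032,-0.009,0.115,0,0,25,0,0,0,0,0,0,25,0,0,0,0,0,0,25,0,0,0,0,0,0,25])

```text
time: 9.05
ee_pos: [0.5224, 0.0914, 0.0784]
tool_rot: [-0.054, 0.708, 0.702, -0.054]
force: [1.0, 0.4, 1.8]
finger_gap: 0.408
finger_force: 50.0
```

```bash
python3 s.py
```

```text
t 9.20 pos [522.35  91.38  78.39] lean 0.1519 F [0.8  0.74 2.6 ] Ty [-0.41 -0.4  -0.37 -0.42] mean -0.401 Mrail -0.347 -> base 0.083 gap 35.8
```

```bash
cat > p.py <<'E'
# python3 p.py "rail:dphi:rows" "slide:dphi:lift_mm:rows:theta_b" ... -> tool rows from the measured pose
from h import *
import sys
X0=np.array([.5127,0,.0105]); s,r=rot(); p=s["ee_pos"].copy(); rv=lambda a:R.from_rotvec([0,a,0])
for a in sys.argv[1:]:
    k=a.split(":"); d=float(k[1])
    if k[0]=="rail": n=int(k[2]); c=X0; l=np.zeros(3)
    else: n=int(k[3]); b=rv(float(k[4])); c=X0+b.apply([0,0,.019]); l=b.apply([0,0,float(k[2])/1000/n])
    for i in range(n):
        q=rv(d/n); c2=np.array([c[0],p[1],c[2]]); pn=c2+q.apply(p-c2)+l; rn=q*r
        print(k[0],(r.inv().apply(pn-p)*40).round(3),(np.degrees((r.inv()*rn).as_rotvec())/8).round(3)); p,r=pn,rn; c=c+l*(k[0]!="rail")*0
print("end",(p*1000).round(1))
E
python3 p.py rail:-.18:4 slide:-.12:1.7:4:-.09
```

```text
rail [-0.001 -0.123  0.004] [-0.322  0.003 -0.   ]
rail [-0.001 -0.123  0.004] [-0.322  0.003 -0.   ]
rail [-0.001 -0.123  0.004] [-0.322  0.003 -0.   ]
rail [-0.001 -0.123  0.004] [-0.322  0.003 -0.   ]
slide [-0.001 -0.061 -0.017] [-0.215  0.002 -0.   ]
slide [-0.001 -0.061 -0.017] [-0.215  0.002 -0.   ]
slide [-0.001 -0.061 -0.017] [-0.215  0.002 -0.   ]
slide [-0.001 -0.061 -0.017] [-0.215  0.002 -0.   ]
end [503.9  91.4  80.2]
```

Call:
move_arm(plan=[0,-0.123,0.004,-0.322,0,0,25,0,-0.123,0.004,-0.322,0,0,25,0,-0.123,0.004,-0.322,0,0,25,0,-0.123,0.004,-0.322,0,0,25,0,0,0,0,0,0,25])

```text
time: 9.7
ee_pos: [0.5093, 0.0915, 0.079]
tool_rot: [0.01, 0.71, 0.704, 0.01]
force: [2.1, 1.2, -2.7]
finger_gap: 0.412
finger_force: 50.0
```

```bash
python3 s.py 5; python3 p.py slide:-.04:0.6:2:-.09
```

```text
t 9.95 pos [510.07  91.5   78.93] lean -0.0261 F [0.24 0.29 3.15] Ty [-0.25  0.    0.12  0.26  0.32  0.29] mean 0.126 Mrail 0.142 -> base -0.034 gap 35.9
slide [-0.    -0.04  -0.012] [-0.143  0.001  0.   ]
slide [-0.    -0.04  -0.012] [-0.143  0.001  0.   ]
end [508.   91.5  79.4]
```

Call:
move_arm(plan=[0,-0.04,-0.016,-0.143,0,0,25,0,-0.04,-0.016,-0.143,0,0,25,0,-0.02,-0.01,-0.072,0,0,25,0,0,0,0,0,0,25,0,0,0,0,0,0,25])

```text
time: 10.45
ee_pos: [0.5067, 0.0915, 0.0791]
tool_rot: [0.027, 0.71, 0.703, 0.027]
force: [2.8, 0.6, -10.2]
finger_gap: 0.412
finger_force: 50.0
```

```bash
python3 s.py 5; python3 p.py slide:-.06:1:3:-.1
```

```text
t 10.70 pos [506.82  91.5   79.3 ] lean -0.0759 F [  1.85   0.92 -10.65] Ty [0.23 0.28 0.33 0.37 0.4  0.41] mean 0.337 Mrail 0.462 -> base -0.110 gap 36.0
slide [-0.    -0.04  -0.013] [-0.143  0.001  0.   ]
slide [-0.    -0.04  -0.013] [-0.143  0.001  0.   ]
slide [-0.    -0.04  -0.013] [-0.143  0.001  0.   ]
end [503.7  91.5  80. ]
```

Call:
move_arm(plan=[0,-0.04,0,-0.143,0,0,25,0,-0.04,0,-0.143,0,0,25,0,0,0,0,0,0,25,0,0,0,0,0,0,25,0,0,0,0,0,0,25])

```text
time: 11.2
ee_pos: [0.5052, 0.0915, 0.0796]
tool_rot: [0.041, 0.709, 0.703, 0.041]
force: [-0.6, 0.9, -7.2]
finger_gap: 0.411
finger_force: 50.0
```

```bash
python3 s.py 5; python3 p.py slide:-.03:0.5:2:-.1
```

```text
t 11.45 pos [505.3   91.52  79.57] lean -0.1169 F [-0.79  0.68 -6.39] Ty [0.78 0.72 0.78 0.85 0.88 0.78] mean 0.799 Mrail 0.745 -> base -0.177 gap 35.6
slide [-0.   -0.03 -0.01] [-0.107  0.001  0.   ]
slide [-0.   -0.03 -0.01] [-0.107  0.001  0.   ]
end [503.7  91.5  79.9]
```

Call:
move_arm(plan=[0,-0.03,-0.006,-0.107,0,0,25,0,-0.03,-0.006,-0.107,0,0,25,0,0,0,0,0,0,25,0,0,0,0,0,0,25,0,0,0,0,0,0,25])

```text
time: 11.95
ee_pos: [0.5035, 0.0915, 0.0795]
tool_rot: [0.052, 0.708, 0.702, 0.051]
force: [-0.1, 0.1, -10.7]
finger_gap: 0.405
finger_force: 50.0
```

```bash
python3 s.py 6; python3 p.py slide:-.03:0.5:2:-.1; python3 - <<'E'
from h import *
im,d,P=cap("scene"); np.savez("lean2.npz",im=im,P=P)
cv2.imwrite("pics/lean2.png",cv2.resize(cv2.cvtColor(im,cv2.COLOR_RGB2BGR)[130:190,225:300],None,fx=10,fy=10,interpolation=cv2.INTER_CUBIC))
E
```

```text
t 12.25 pos [503.54  91.53  79.51] lean -0.1464 F [ -0.93   0.37 -10.33] Ty [1.15 1.12 1.17 1.15 1.25 1.25 1.25] mean 1.191 Mrail 1.128 -> base -0.269 gap 35.3
slide [-0.   -0.03 -0.01] [-0.107  0.001  0.   ]
slide [-0.   -0.03 -0.01] [-0.107  0.001  0.   ]
end [502.   91.5  79.8]
```

View pics/lean2.png

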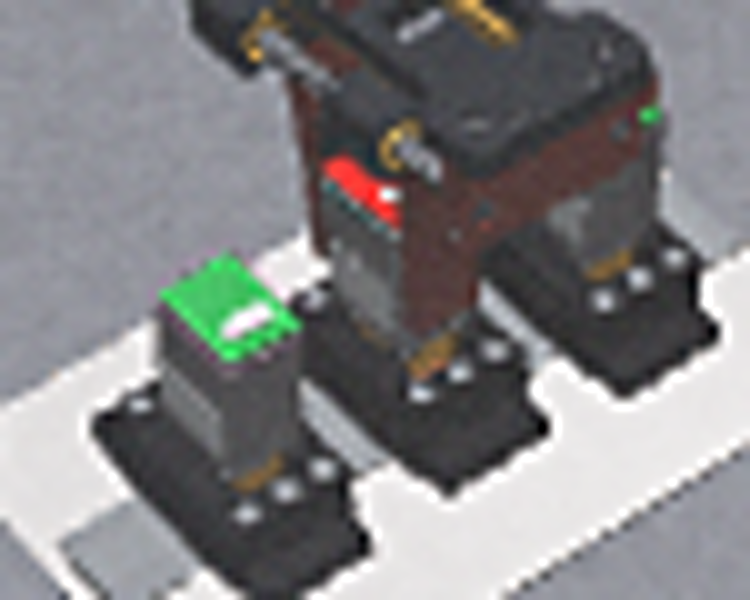

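The picture shows the middle relay's pins at (435,350), its base at (430,420), and both neighbours seated. The torque seems to be taken about a point well behind the TCP, so I cross-check the base's lean optically.

```bash
cat > o.py <<'E'
from h import *
def basefit(files):
    p=viewer.camera_params("scene"); K=np.array(p["K"]);E=np.array(p["extrinsics"])
    pr=lambda w:(lambda c:(K@c)[:2]/c[2])(E[:3,:3]@w+E[:3,3])
    g=lambda f:cv2.cvtColor(f,cv2.COLOR_RGB2GRAY).astype(np.float32)
    a=g(np.load("scene.npz")["im"]); w=np.array([.5127+.024,.0915,.0105+.025])
    Jt=(np.array(pr(w+[.025e-2,0,-.024e-2]))-pr(w))/.01; Jl=(np.array(pr(w+[0,0,.001]))-pr(w))
    x0,y0=np.round(pr(w)).astype(int); 
    for n,b in files:
        b=g(b); W=np.eye(2,3,dtype=np.float32); sx,sy=slice(x0-8,x0+11),slice(y0-3,y0+11)
        t=a[sy,sx]; big=b[y0-13:y0+21,x0-18:x0+21]; W[0,2],W[1,2]=10,10
        cc,W=cv2.findTransformECC(t,big,W,cv2.MOTION_TRANSLATION,(3,200,1e-6),None,3)
        d=W[:,2]-10; sol=np.linalg.solve(np.c_[Jt,Jl],d); th=Jt@d/(Jt@Jt)
        print(n,"cc %.3f"%cc,"px",d.round(2),"theta,lift mm",sol.round(3),"theta only %.3f"%th)
    return Jt,Jl,(x0,y0)
if __name__=="__main__":
    print(basefit([(f,np.load(f+".npz")["im"]) for f in("lean","lean2")]+[("now",viewer.get_image("scene")[0])]))
E
python3 o.py
```

```text
lean cc 0.982 px [0.11 0.59] theta,lift mm [ 0.026 -1.555] theta only 0.051
lean2 cc 0.977 px [-0.36 -0.93] theta,lift mm [-0.074  0.813] theta only -0.088
now cc 0.977 px [-0.39 -0.94] theta,lift mm [-0.079  0.637] theta only -0.089
(array([ 5.00560578, 10.21314483]), array([ 0.01071724, -0.21431755]), (np.int64(270), np.int64(168)))
```

Call:
move_arm(plan=[0,0,0.012,0,0,0,25,0,0,0.012,0,0,0,25,0,0,0,0,0,0,25,0,0,0,0,0,0,25,0,0,0,0,0,0,25])

```text
time: 12.85
ee_pos: [0.5037, 0.0915, 0.0793]
tool_rot: [0.052, 0.708, 0.702, 0.052]
force: [-5.1, 0.0, -2.9]
finger_gap: 0.41
finger_force: 50.0
```

```bash
python3 s.py 6; python3 o.py|sed -n 3p
```

```text
t 13.15 pos [503.67  91.53  79.28] lean -0.1469 F [-5.4   0.16 -2.13] Ty [1.82 1.76 1.79 1.81 1.72 1.82 1.76] mean 1.785 Mrail 1.418 -> base -0.338 gap 36.1
now cc 0.978 px [-0.37 -0.9 ] theta,lift mm [-0.075  0.599] theta only -0.085
```

```bash
cat > s.py <<'E'
from h import *
from o import basefit
import sys
F=[]
for i in range(5):
    s,r=rot(); F.append(s["force"])
    if i<4: im=viewer.get_image("scene")[0]
F=np.array(F).mean(0); m=r.as_matrix(); ph=np.arctan2(-m[0,2],-m[2,2]); p=s["ee_pos"]*1000
pin=p-58*np.array([np.sin(ph),0,np.cos(ph)]); c=p-49*np.array([np.sin(ph),0,np.cos(ph)])
# contact-level point of the relay: solve theta so that the relay axis crosses (x at base 19 mm up)
th=(p[0]-(p[2]-29.3)*np.tan(ph)-512.7+.06*F[0])/19
print("t %.2f"%s["time"],p.round(2),"phi %.3f"%ph,"F",F.round(1),"theta_kin %.3f delta %.3f"%(th,ph-th),"pin rise %.2f"%(pin[2]-10.5-10*np.cos(th)),"gap %.1f"%(s["finger_gap"]*87.9))
basefit([("opt",im)])
E
python3 s.py;python3 p.py rail:.2:4 slide:.11:1.7:4:.1
```

```text
t 13.40 [503.65  91.53  79.27] phi -0.147 F [-5.1  0.2 -1.8] theta_kin -0.103 delta -0.044 pin rise 1.45 gap 35.6
opt cc 0.978 px [-0.35 -0.88] theta,lift mm [-0.071  0.705] theta only -0.083
rail [0.001 0.139 0.006] [ 0.358 -0.003 -0.001]
rail [0.001 0.139 0.006] [ 0.358 -0.003 -0.001]
rail [0.001 0.139 0.006] [ 0.358 -0.003 -0.001]
rail [0.001 0.139 0.006] [ 0.358 -0.003 -0.001]
slide [ 0.     0.056 -0.016] [ 0.197 -0.002 -0.   ]
slide [ 0.     0.056 -0.016] [ 0.197 -0.002 -0.   ]
slide [ 0.     0.056 -0.016] [ 0.197 -0.002 -0.   ]
slide [ 0.     0.056 -0.016] [ 0.197 -0.002 -0.   ]
end [523.2  91.5  80.8]
```

Call:
move_arm(plan=[0,0.139,0.006,0.358,0,0,25,0,0.139,0.006,0.358,0,0,25,0,0.139,0.006,0.358,0,0,25,0,0.139,0.006,0.358,0,0,25,0,0,0,0,0,0,25])

```text
time: 13.9
ee_pos: [0.5176, 0.0914, 0.0792]
tool_rot: [-0.02, 0.71, 0.704, -0.02]
force: [-8.2, 0.2, 0.2]
finger_gap: 0.404
finger_force: 50.0
```

Call:
move_arm(plan=[0,0.056,-0.016,0.197,0,0,25,0,0.056,-0.016,0.197,0,0,25,0,0.056,-0.016,0.197,0,0,25,0,0,0,0,0,0,25,0,0,0,0,0,0,25])

```text
time: 14.4
ee_pos: [0.5218, 0.0914, 0.08]
tool_rot: [-0.048, 0.709, 0.702, -0.048]
force: [-6.9, -0.5, -4.9]
finger_gap: 0.407
finger_force: 50.0
```

```bash
python3 s.py;python3 p.py slide:.03:.5:2:.1
```

```text
t 14.60 [521.72  91.37  80.02] phi 0.136 F [-6.6  0.4 -5.9] theta_kin 0.089 delta 0.046 pin rise 2.09 gap 35.8
opt cc 0.941 px [0.13 0.73] theta,lift mm [ 0.03 -2.01] theta only 0.063
slide [ 0.    0.03 -0.01] [ 0.107 -0.001  0.   ]
slide [ 0.    0.03 -0.01] [ 0.107 -0.001  0.   ]
end [523.3  91.4  80.3]
```

Call:
move_arm(plan=[0,0.015,-0.016,0.143,0,0,25,0,0,0,0,0,0,25,0,-0.19,0.006,-0.477,0,0,25,0,-0.19,0.006,-0.477,0,0,25,0,-0.19,0.006,-0.477,0,0,25])

```text
time: 15.1
ee_pos: [0.5093, 0.0915, 0.0814]
tool_rot: [0.017, 0.71, 0.704, 0.017]
force: [-0.7, -0.3, -13.5]
finger_gap: 0.405
finger_force: 50.0
```

Call:
move_arm(plan=[0,-0.056,-0.018,-0.197,0,0,25,0,-0.056,-0.018,-0.197,0,0,25,0,-0.056,-0.018,-0.197,0,0,25,0,-0.056,-0.018,-0.197,0,0,25,0,0,0,0,0,0,25])

```text
time: 15.6
ee_pos: [0.5027, 0.0915, 0.0826]
tool_rot: [0.055, 0.708, 0.702, 0.055]
force: [0.8, -0.4, -15.8]
finger_gap: 0.408
finger_force: 50.0
```

```bash
python3 s.py
```

```text
t 15.80 [503.06  91.5   82.64] phi -0.154 F [  0.5  -0.2 -15.3] theta_kin -0.070 delta -0.084 pin rise 4.85 gap 35.5
opt cc 0.971 px [-0.25 -1.24] theta,lift mm [-0.057  3.074] theta only -0.108
```

Pull is at 15 N, so I ease it off.

Call:
move_arm(plan=[0,0,0.025,0,0,0,25,0,0,0.025,0,0,0,25,0,0,0,0,0,0,25,0,0,0,0,0,0,25,0,0,0,0,0,0,25])

```text
time: 16.3
ee_pos: [0.503, 0.0915, 0.0817]
tool_rot: [0.055, 0.708, 0.702, 0.054]
force: [-0.3, -0.3, -13.8]
finger_gap: 0.408
finger_force: 50.0
```

```bash
python3 s.py;
```

```text
t 16.50 [503.05  91.51  81.73] phi -0.155 F [ -0.1  -0.4 -13. ] theta_kin -0.077 delta -0.078 pin rise 3.96 gap 35.3
opt cc 0.975 px [-0.3  -1.04] theta,lift mm [-0.063  1.851] theta only -0.094
```

```bash
sed -i 's/^th=.*/cl=max(0,(-F[2]-9)\/2.5); th=(p[0]-(p[2]-29.3-cl)*np.tan(ph)-512.7+.06*F[0])\/19/; s/"pin rise %.2f"%(/"clip %.2f pin rise %.2f"%(cl,-cl+/' s.py; python3 p.py rail:.17:4 slide:.15:1.3:5:.1
```

```text
rail [0.001 0.122 0.005] [ 0.304 -0.003 -0.   ]
rail [0.001 0.122 0.005] [ 0.304 -0.003 -0.   ]
rail [0.001 0.122 0.005] [ 0.304 -0.003 -0.   ]
rail [0.001 0.122 0.005] [ 0.304 -0.003 -0.   ]
slide [ 0.001  0.064 -0.01 ] [ 0.215 -0.002 -0.   ]
slide [ 0.001  0.064 -0.01 ] [ 0.215 -0.002 -0.   ]
slide [ 0.001  0.064 -0.01 ] [ 0.215 -0.002 -0.   ]
slide [ 0.001  0.064 -0.01 ] [ 0.215 -0.002 -0.   ]
slide [ 0.001  0.064 -0.01 ] [ 0.215 -0.002 -0.   ]
end [523.3  91.5  82.9]
```

Call:
move_arm(plan=[0,0.122,0.005,0.304,0,0,25,0,0.122,0.005,0.304,0,0,25,0,0.122,0.005,0.304,0,0,25,0,0.122,0.005,0.304,0,0,25,0,0,0,0,0,0,25])

```text
time: 17.0
ee_pos: [0.5148, 0.0914, 0.0818]
tool_rot: [-0.006, 0.71, 0.704, -0.006]
force: [-3.6, -0.8, -12.3]
finger_gap: 0.409
finger_force: 50.0
```

```bash
python3 s.py
```

```text
t 17.20 [514.56  91.44  82.05] phi 0.015 F [ -3.9  -0.4 -12.2] theta_kin 0.045 delta -0.030 clip 1.28 pin rise 2.28 gap 35.8
opt cc 0.988 px [0.03 0.06] theta,lift mm [0.007 0.03 ] theta only 0.006
```

Call:
move_arm(plan=[0,0.062,-0.01,0.215,0,0,25,0,0.062,-0.01,0.215,0,0,25,0,0.062,-0.01,0.215,0,0,25,0,0,0,0,0,0,25,0,0,0,0,0,0,25])

```text
time: 17.7
ee_pos: [0.5198, 0.0914, 0.0826]
tool_rot: [-0.037, 0.709, 0.703, -0.037]
force: [-4.1, 0.2, -14.1]
finger_gap: 0.408
finger_force: 50.0
```

```bash
python3 s.py
```

```text
t 17.90 [519.79  91.43  82.87] phi 0.104 F [ -3.7  -0.9 -13.8] theta_kin 0.078 delta 0.026 clip 1.93 pin rise 2.78 gap 36.1
opt cc 0.980 px [0.15 0.25] theta,lift mm [0.03  0.267] theta only 0.026
```

Call:
move_arm(plan=[0,0.055,-0.006,0.19,0,0,25,0,0.055,-0.006,0.19,0,0,25,0,0,0,0,0,0,25,0,0,0,0,0,0,25,0,0,0,0,0,0,25])

```text
time: 18.4
ee_pos: [0.5227, 0.0914, 0.0829]
tool_rot: [-0.056, 0.708, 0.702, -0.055]
force: [-3.5, -0.7, -13.2]
finger_gap: 0.405
finger_force: 50.0
```

```bash
python3 s.py; python3 p.py rail:-.17:4 slide:-.13:1.8:4:-.08
```

```text
t 18.60 [522.69  91.4   82.92] phi 0.157 F [ -2.6  -0.7 -13.1] theta_kin 0.084 delta 0.073 clip 1.63 pin rise 3.54 gap 36.3
opt cc 0.926 px [0.14 0.43] theta,lift mm [ 0.029 -0.643] theta only 0.040
rail [-0.001 -0.124  0.005] [-0.304  0.003 -0.   ]
rail [-0.001 -0.124  0.005] [-0.304  0.003 -0.   ]
rail [-0.001 -0.124  0.005] [-0.304  0.003 -0.   ]
rail [-0.001 -0.124  0.005] [-0.304  0.003 -0.   ]
slide [-0.001 -0.072 -0.017] [-0.233  0.002 -0.   ]
slide [-0.001 -0.072 -0.017] [-0.233  0.002 -0.   ]
slide [-0.001 -0.072 -0.017] [-0.233  0.002 -0.   ]
slide [-0.001 -0.072 -0.017] [-0.233  0.002 -0.   ]
end [503.1  91.4  84.8]
```

Call:
move_arm(plan=[0,-0.124,0.005,-0.304,0,0,25,0,-0.124,0.005,-0.304,0,0,25,0,-0.124,0.003,-0.304,0,0,25,0,-0.124,0.0,-0.304,0,0,25,0,0,0,0,0,0,25])

```text
time: 19.1
ee_pos: [0.511, 0.0915, 0.0845]
tool_rot: [0.006, 0.71, 0.704, 0.006]
force: [1.8, -1.7, -12.8]
finger_gap: 0.409
finger_force: 50.0
```

Call:
move_arm(plan=[0,-0.07,-0.012,-0.23,0,0,25,0,-0.07,-0.012,-0.23,0,0,25,0,-0.07,-0.012,-0.23,0,0,25,0,0,0,0,0,0,25,0,0,0,0,0,0,25])

```text
time: 19.6
ee_pos: [0.5053, 0.0916, 0.0845]
tool_rot: [0.038, 0.709, 0.703, 0.038]
force: [0.1, -0.8, -12.5]
finger_gap: 0.403
finger_force: 50.0
```

```bash
python3 s.py
```

```text
t 19.80 [505.26  91.56  84.26] phi -0.107 F [  0.4  -0.4 -12.4] theta_kin -0.086 delta -0.021 clip 1.34 pin rise 4.79 gap 35.6
opt cc 0.978 px [-0.26 -0.84] theta,lift mm [-0.054  1.345] theta only -0.076
```

Call:
move_arm(plan=[0,-0.055,-0.014,-0.18,0,0,25,0,-0.055,-0.014,-0.18,0,0,25,0,0,0,0,0,0,25,0,0,0,0,0,0,25,0,0,0,0,0,0,25])

```text
time: 20.3
ee_pos: [0.5024, 0.0916, 0.0847]
tool_rot: [0.056, 0.708, 0.702, 0.055]
force: [1.3, -0.4, -12.4]
finger_gap: 0.403
finger_force: 50.0
```

```bash
python3 s.py; python3 p.py rail:.16:4 slide:.09:1.2:3:.08
```

```text
t 20.50 [502.25  91.56  84.63] phi -0.158 F [  1.2  -0.6 -12.3] theta_kin -0.093 delta -0.065 clip 1.33 pin rise 5.58 gap 36.2
opt cc 0.978 px [-0.27 -0.82] theta,lift mm [-0.057  1.086] theta only -0.075
rail [0.001 0.12  0.005] [ 0.286 -0.003 -0.   ]
rail [0.001 0.12  0.005] [ 0.286 -0.003 -0.   ]
rail [0.001 0.12  0.005] [ 0.286 -0.003 -0.   ]
rail [0.001 0.12  0.005] [ 0.286 -0.003 -0.   ]
slide [ 0.001  0.068 -0.015] [ 0.215 -0.002 -0.   ]
slide [ 0.001  0.068 -0.015] [ 0.215 -0.002 -0.   ]
slide [ 0.001  0.068 -0.015] [ 0.215 -0.002 -0.   ]
end [519.3  91.6  86.3]
```

Call:
move_arm(plan=[0,0.12,0.005,0.295,0,0,25,0,0.12,0.005,0.295,0,0,25,0,0.12,0.003,0.295,0,0,25,0,0.12,0.0,0.295,0,0,25,0,0,0,0,0,0,25])

```text
time: 21.0
ee_pos: [0.5144, 0.0914, 0.0851]
tool_rot: [-0.003, 0.71, 0.704, -0.003]
force: [-1.9, -0.3, -11.7]
finger_gap: 0.411
finger_force: 50.0
```

Call:
move_arm(plan=[0,0.068,-0.013,0.215,0,0,25,0,0.068,-0.013,0.215,0,0,25,0,0.068,-0.013,0.215,0,0,25,0,0,0,0,0,0,25,0,0,0,0,0,0,25])

```text
time: 21.5
ee_pos: [0.5193, 0.0914, 0.086]
tool_rot: [-0.034, 0.709, 0.703, -0.033]
force: [-0.3, -0.3, -13.3]
finger_gap: 0.406
finger_force: 50.0
```

```bash
python3 s.py
```

```text
t 21.70 [519.21  91.4   86.35] phi 0.095 F [ -0.5  -0.4 -13.6] theta_kin 0.064 delta 0.031 clip 1.82 pin rise 6.31 gap 35.9
opt cc 0.985 px [0.13 0.3 ] theta,lift mm [ 0.027 -0.105] theta only 0.029
```

Call:
move_arm(plan=[0,0.06,-0.01,0.18,0,0,25,0,0.06,-0.01,0.18,0,0,25,0,0,0,0,0,0,25,0,0,0,0,0,0,25,0,0,0,0,0,0,25])

```text
time: 22.2
ee_pos: [0.5221, 0.0914, 0.0865]
tool_rot: [-0.052, 0.708, 0.702, -0.051]
force: [-0.3, 0.6, -13.2]
finger_gap: 0.408
finger_force: 50.0
```

```bash
python3 s.py; python3 p.py rail:-.16:4 slide:-.09:1.2:3:-.08
```

```text
t 22.40 [522.15  91.4   86.54] phi 0.146 F [ -0.3   0.1 -13. ] theta_kin 0.065 delta 0.081 clip 1.58 pin rise 7.10 gap 35.6
opt cc 0.962 px [0.22 0.41] theta,lift mm [0.043 0.14 ] theta only 0.041
rail [-0.001 -0.122  0.005] [-0.286  0.003 -0.   ]
rail [-0.001 -0.122  0.005] [-0.286  0.003 -0.   ]
rail [-0.001 -0.122  0.005] [-0.286  0.003 -0.   ]
rail [-0.001 -0.122  0.005] [-0.286  0.003 -0.   ]
slide [-0.001 -0.07  -0.014] [-0.215  0.002 -0.   ]
slide [-0.001 -0.07  -0.014] [-0.215  0.002 -0.   ]
slide [-0.001 -0.07  -0.014] [-0.215  0.002 -0.   ]
end [504.6  91.4  87.9]
```

Call:
move_arm(plan=[0,-0.122,0.005,-0.295,0,0,25,0,-0.122,0.005,-0.295,0,0,25,0,-0.122,0.003,-0.295,0,0,25,0,-0.122,0.0,-0.295,0,0,25,0,0,0,0,0,0,25])

```text
time: 22.9
ee_pos: [0.5098, 0.0915, 0.0877]
tool_rot: [0.007, 0.71, 0.704, 0.007]
force: [1.9, 0.1, -14.6]
finger_gap: 0.407
finger_force: 50.0
```

Call:
move_arm(plan=[0,-0.07,-0.013,-0.215,0,0,25,0,-0.07,-0.013,-0.215,0,0,25,0,-0.07,-0.013,-0.215,0,0,25,0,0,0,0,0,0,25,0,0,0,0,0,0,25])

```text
time: 23.4
ee_pos: [0.5068, 0.0916, 0.0892]
tool_rot: [0.039, 0.709, 0.703, 0.039]
force: [1.0, -0.0, -1.3]
finger_gap: 0.408
finger_force: 50.0
```

```bash
python3 s.py
```

```text
t 23.60 [506.46  91.62  88.88] phi -0.111 F [ 1.8  0.2 -0. ] theta_kin 0.025 delta -0.136 clip 0.00 pin rise 10.73 gap 35.7
opt cc 0.987 px [-0.07 -0.14] theta,lift mm [-0.014 -0.024] theta only -0.014
```

The pins have come free (Fz ≈ 0, rise 10.7 mm). Now I lift while straightening up.

Call:
move_arm(plan=[0,0,-0.2,0,0,0,25,0,0,-0.3,0,0,0,25,0,0.086,-0.3,0.265,0,0,25,0,0.086,-0.3,0.265,0,0,25,0,0.086,-0.3,0.265,0,0,25])

```text
time: 24.1
ee_pos: [0.5071, 0.0916, 0.1239]
tool_rot: [-0.002, 0.71, 0.704, -0.002]
force: [-0.3, -0.5, -1.4]
finger_gap: 0.409
finger_force: 50.0
```

Call:
move_arm(plan=[0,0,-1,0,0,0,25,0,0,-1,0,0,0,25,0,0,-1,0,0,0,25,0,0,0,0,0,0,25,0,0,0,0,0,0,25])

```text
time: 24.6
ee_pos: [0.5079, 0.0915, 0.1983]
tool_rot: [-0.001, 0.71, 0.704, -0.001]
force: [-0.5, -0.4, -1.0]
finger_gap: 0.408
finger_force: 50.0
```

```bash
python3 s.py; python3 t.py; python3 - <<'E'
from h import *
im,d,P=cap("scene"); cv2.imwrite("pics/out.png",cv2.resize(cv2.cvtColor(im,cv2.COLOR_RGB2BGR)[70:270,120:380],None,fx=3,fy=3,interpolation=cv2.INTER_CUBIC))
E
```

```text
t 24.80 [507.22  91.44 196.82] phi 0.006 F [-0.2 -0.1 -1.6] theta_kin -0.342 delta 0.348 clip 0.00 pin rise 118.90 gap 35.8
opt cc 0.988 px [-0.02 -0.05] theta,lift mm [-0.004  0.034] theta only -0.005
24.8 [0.5072 0.0914 0.1968] [[0.0089, 0.9999, -0.006], [1.0, -0.0089, -0.0002], [-0.0002, -0.006, -1.0]] [0.04 0.29 1.75 0.   1.11 0.05] [-0.65 -0.94 -1.7 ]
to grip, tool mm [  0.6   7.  118.3] units [0.03 0.28 4.73]
rot units [-0.043  0.002 -0.002]
```

View pics/out.png

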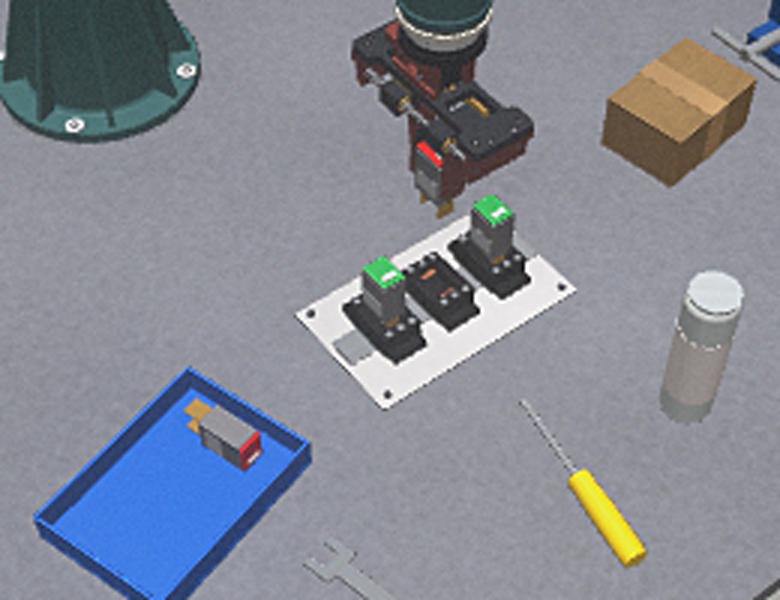

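The relay hangs upright in the gripper at (428,180). The empty base is seated at (440,295) and both green relays are in place; the tray's free floor is around (150,510). Next I carry it to the tray.

Call:
move_arm(plan=[-0.9,0.14,0,-0.043,0,0,25,-0.94,0.14,0,0,0,0,25,-0.94,0.14,0,0,0,0,25,-0.94,0.14,0,0,0,0,25,-0.94,0.14,0,0,0,0,25])

```text
time: 25.35
ee_pos: [0.5244, -0.026, 0.1974]
tool_rot: [0.0, 0.71, 0.704, 0.001]
force: [0.9, 0.3, -1.0]
finger_gap: 0.405
finger_force: 50.0
```

Call:
move_arm(plan=[-0.94,0.15,0,0,0,0,25,-0.94,0.15,0,0,0,0,25,-0.94,0.15,0,0,0,0,25,-0.94,0.15,0,0,0,0,25,-0.94,0.15,0,0,0,0,25])

```text
time: 25.85
ee_pos: [0.5421, -0.1436, 0.1973]
tool_rot: [0.0, 0.71, 0.704, 0.001]
force: [-0.6, 0.8, -1.1]
finger_gap: 0.415
finger_force: 50.0
```

Call:
move_arm(plan=[-0.94,0.15,0,0,0,0,25,-0.94,0.15,0,0,0,0,25,-0.94,0.15,0,0,0,0,25,-0.94,0.15,0,0,0,0,25,-0.94,0.15,0,0,0,0,25])

```text
time: 26.35
ee_pos: [0.5599, -0.2612, 0.1972]
tool_rot: [0.0, 0.71, 0.704, 0.001]
force: [0.5, -0.8, -1.2]
finger_gap: 0.407
finger_force: 50.0
```

Call:
move_arm(plan=[-0.5,0.1,0,0,0,0,25,-0.4,0.05,0,0,0,0,25,0,0,0,0,0,0,25,0,0,0,0,0,0,25,0,0,0,0,0,0,25])

```text
time: 26.85
ee_pos: [0.5636, -0.2819, 0.1983]
tool_rot: [0.001, 0.71, 0.704, 0.001]
force: [1.3, 0.4, -0.8]
finger_gap: 0.413
finger_force: 50.0
```

```bash
sed -i 's/g=np.array.*/g=np.array([.563,-.283,.0620])/' t.py; python3 t.py; python3 - <<'E'
from h import *
z=np.load("top.npz"); c=np.array([.552,-.2447]); t=np.radians(16)
s,_=rot(); d=s["ee_pos"][:2]-c; print("tray xy",d@[np.cos(t),np.sin(t)],d@[-np.sin(t),np.cos(t)])
P=cap("scene")[2]
E
```

```text
26.85 [ 0.5636 -0.2819  0.1983] [[0.0082, 1.0, 0.0025], [1.0, -0.0082, 0.0006], [0.0006, 0.0025, -1.0]] [-0.57  0.44  1.5   0.    1.2  -0.57] [ 1.3   0.36 -0.76]
to grip, tool mm [ -1.2  -1.  136.3] units [-0.05 -0.04  5.45]
rot units [ 0.018 -0.004  0.004]
tray xy 0.0009193017270978137 -0.038946409927012815
```

Call:
move_arm(plan=[0,0,1,0.018,0,0,25,0,0,1,0,0,0,25,0,0,1,0,0,0,25,0,0,1,0,0,0,25,0,0,0.8,0,0,0,25])

```text
time: 27.4
ee_pos: [0.5636, -0.2819, 0.0772]
tool_rot: [-0.0, 0.71, 0.704, 0.0]
force: [-0.2, -0.3, -1.1]
finger_gap: 0.408
finger_force: 50.0
```

Call:
move_arm(plan=[0,0,0.2,0,0,0,25,0,0,0.1,0,0,0,25,0,0,0.06,0,0,0,25,0,0,0,0,0,0,25,0,0,0,0,0,0,25])

```text
time: 27.9
ee_pos: [0.5646, -0.2834, 0.0704]
tool_rot: [0.001, 0.71, 0.704, 0.0]
force: [-0.1, 1.1, -1.4]
finger_gap: 0.407
finger_force: 50.0
```

```bash
python3 t.py; python3 - <<'E'
from h import *
im,d,P=cap("scene"); cv2.imwrite("pics/place.png",cv2.resize(cv2.cvtColor(im,cv2.COLOR_RGB2BGR)[170:290,110:260],None,fx=5,fy=5,interpolation=cv2.INTER_CUBIC))
E
```

```text
27.9 [ 0.5646 -0.2834  0.0704] [[0.0089, 1.0, 0.002], [1.0, -0.0089, -0.0011], [-0.001, 0.002, -1.0]] [-0.57  0.59  1.6   0.    0.95 -0.57] [-0.08  1.11 -1.4 ]
to grip, tool mm [ 0.4 -1.6  8.4] units [ 0.01 -0.06  0.34]
rot units [ 0.014  0.007 -0.001]
```

View pics/place.png

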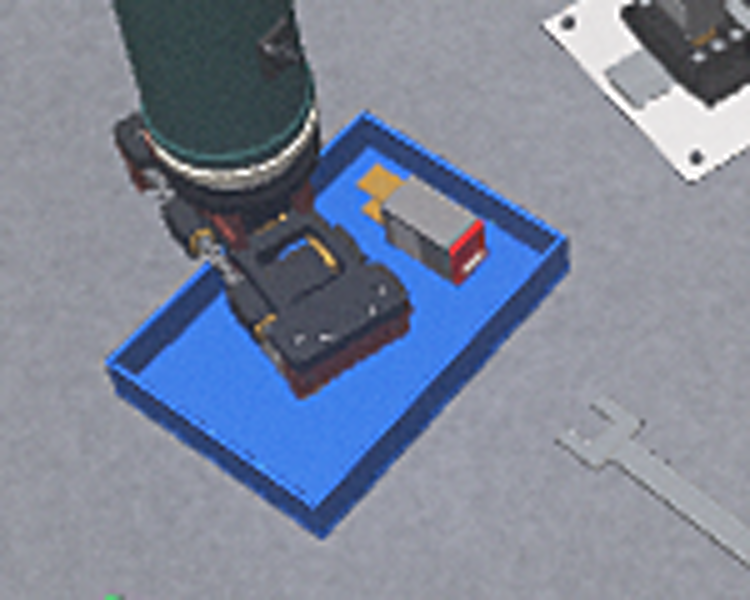

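The gripper at (320,310) is clear of the scrap at (430,230) and of the tray walls. I lower it slowly until it touches.

Call:
move_arm(plan=[0,-0.05,0.08,0.014,0,0,25,0,0,0.08,0,0,0,25,0,0,0.06,0,0,0,25,0,0,0.04,0,0,0,25,0,0,0,0,0,0,25])

```text
time: 28.45
ee_pos: [0.5626, -0.2829, 0.0626]
tool_rot: [-0.001, 0.71, 0.704, -0.001]
force: [-0.5, -1.0, -1.2]
finger_gap: 0.402
finger_force: 50.0
```

Call:
move_arm(plan=[0,0,0.02,0,0,0,25,0,0,0.02,0,0,0,25,0,0,0.02,0,0,0,25,0,0,0,0,0,0,25,0,0,0,0,0,0,25])

```text
time: 28.95
ee_pos: [0.5628, -0.2831, 0.0622]
tool_rot: [-0.0, 0.71, 0.704, -0.001]
force: [-2.2, 0.7, 6.0]
finger_gap: 0.405
finger_force: 50.0
```

```bash
python3 t.py
```

```text
28.95 [ 0.5628 -0.2831  0.0622] [[0.0088, 1.0, -0.0011], [1.0, -0.0088, -0.0004], [-0.0004, -0.0011, -1.0]] [-0.58  0.6   1.61 -0.    0.93 -0.57] [-2.18  0.74  6.02]
to grip, tool mm [0.1 0.2 0.2] units [0.   0.01 0.01]
rot units [-0.008  0.003 -0.001]
```

Call:
move_arm(plan=[0,0,-0.012,0,0,0,25,0,0,0,0,0,0,25,0,0,0,0,0,0,25,0,0,0,0,0,0,25,0,0,0,0,0,0,25], squeeze=8)

```text
time: 29.45
ee_pos: [0.5628, -0.2831, 0.0621]
tool_rot: [-0.0, 0.71, 0.704, -0.001]
force: [-1.7, 1.2, 5.6]
finger_gap: 0.412
finger_force: 8.0
```

Call:
move_arm(plan=[0,0,0,0,0,0,38,0,0,0,0,0,0,42,0,0,0,0,0,0,50,0,0,0,0,0,0,62,0,0,0,0,0,0,62])

```text
time: 29.95
ee_pos: [0.5627, -0.283, 0.0615]
tool_rot: [-0.001, 0.71, 0.704, -0.001]
force: [0.4, 0.4, -0.1]
finger_gap: 0.695
finger_force: 0.0
```

Call:
move_arm(plan=[0,0,0,0,0,0,62,0,0,-0.2,0,0,0,62,0,0,-0.5,0,0,0,62,0,0,-1,0,0,0,62,0,0,-1,0,0,0,62])

```text
time: 30.45
ee_pos: [0.5627, -0.2829, 0.1306]
tool_rot: [-0.001, 0.71, 0.704, -0.001]
force: [0.5, -0.4, 0.5]
finger_gap: 0.705
finger_force: 0.0
```

Call:
move_arm(plan=[0,0,-1,0,0,0,62,0,0,-1,0,0,0,62,0,0,-1,0,0,0,62,0,0,-0.5,0,0,0,62,0,0,0,0,0,0,62])

```text
time: 30.95
ee_pos: [0.5642, -0.2837, 0.2194]
tool_rot: [0.002, 0.71, 0.704, -0.0]
force: [-1.1, 0.2, -0.3]
finger_gap: 0.703
finger_force: 0.0
```

```bash
python3 t.py; python3 - <<'E'
from h import *
from o import basefit
im,d,P=cap("scene"); cv2.imwrite("pics/end.png",cv2.resize(cv2.cvtColor(im,cv2.COLOR_RGB2BGR)[120:320,100:360],None,fx=3,fy=3,interpolation=cv2.INTER_CUBIC))
basefit([("end",im)])
E
```

```text
30.95 [ 0.5642 -0.2837  0.2194] [[0.0089, 1.0, 0.0026], [1.0, -0.0089, -0.0027], [-0.0027, 0.0027, -1.0]] [-0.57  0.42  1.47 -0.    1.24 -0.57] [-1.07  0.17 -0.3 ]
to grip, tool mm [  1.1  -1.6 157.4] units [ 0.05 -0.06  6.3 ]
rot units [ 0.019  0.019 -0.001]
end cc 0.988 px [-0.03 -0.08] theta,lift mm [-0.006  0.104] theta only -0.008
```

View pics/end.png

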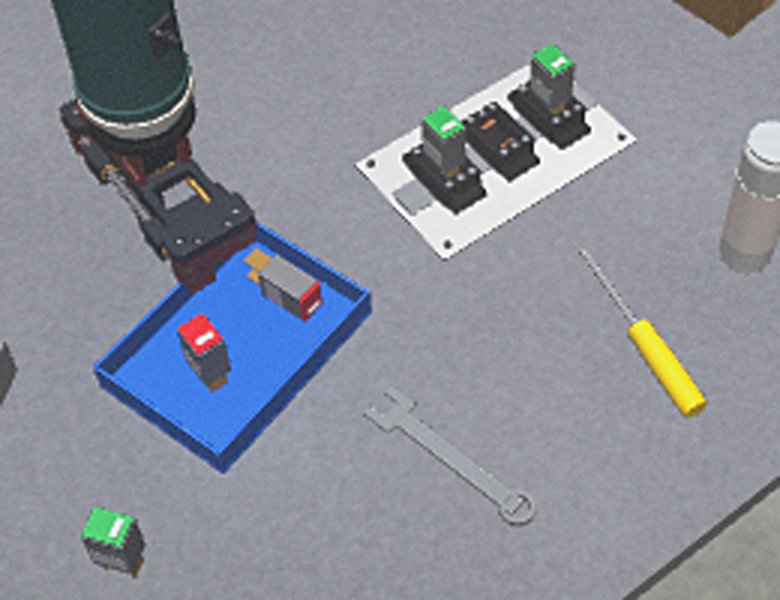

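The relay stands upright in the tray at (205,350), the empty base sits back on the rail at (500,140), and both green relays are seated. I hand in.

```bash
python3 -c "
from bench import ctrl
print(ctrl.close_job())"
```

```text
the job is handed in; nothing more can be done
None
```

The faulty relay was rocked free and set down upright on its pins in the blue scrap tray. The last picture shows its base back on the rail and both green relays seated. The job is handed in with no verdict shown; when the pins came free, the last reading put the relay about 0.136 rad over in its base (limit 0.11). By then they were about 10.7 mm up, above the 9 mm where that limit applies, but I had no readings during the slip itself.

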